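Load the ointment mixer, refit its knob and hold it pressed

ROBOT

A 6-joint arm with a two-finger parallel gripper is mounted at the origin on the work surface. World frame = base frame: x ahead of the robot, y to its left, z up, the work surface at z = 0. Lengths are in m, angles in rad, forces in N, time in s.
With the tool pointing down it reaches from about 0.3 to 0.875 m from the base axis. Payload 6.4 kg.
Tool frame: the origin (TCP) lies between the finger pads; the fingertips stand 25 mm ahead of it and the grasp point (between the pads) lies 6 mm ahead of it; z points along the fingers, y is the line along which they close (so a half turn about z gives the same grasp; the last joint's range is limited). The gripper opens to 85 mm and grips with 20 to 120 N. Pads are 22 mm wide; open, the fingers measure 114 mm over their backs; the gripper's body (76 mm by 85 mm) begins 54 mm behind the grasp point. The pads swing forward as they close: fully open they stand 13 mm farther back than shut.
Start: joints at [-1.466, 0.181, 1.607, -0, 1.354, -0.206], TCP at [0.176, -0.547, 0.256] pointing down, gripper open.
Joint ranges: [-2.99, 2.99], [-0.89, 2.07], [0.3, 2.58], [-1.14, 4.28], [0, 2.63], [-3.12, 3.12]. Speed limits (rad/s): [2.57, 2.57, 3.01, 3.14, 3.14, 3.14].

INTERFACE

Orientations are given as a unit quaternion [w, x, y, z].
In Python, from bench import ctrl gives the robot as it stands.
- The arm moves only by the tool servo_tool, never from a script. Its argument "series" is text: rows parted by semicolons, each of 7 numbers parted by spaces: the gripper command: -1 is fully open, 1 is shut, values between are in proportion, then the shift along the tool's x, y, z in m, then the turn, a rotation vector about the tool's x, y, z in degrees. A call has 1 to 12 rows; each row is the pose to reach, as a shift and turn from the pose commanded when the call began, along the tool's axes at that moment; what a row does not reach only later rows make up. A row lasts 1/12 s, in which the tool goes at most 41.7 mm and 7.16 degrees, less where a joint would pass 70% of its speed; a pose out of reach is approached as far as the arm can. A call with a gripper value outside its range is refused whole. The fingers move at their own pace and stop on an object; the grip force is fixed at half the most. Time passes only in rows, so rows that repeat a pose let the fingers close. It gives the time, the measured TCP pose, the force, the opening and the grip force at its end, in the units of the state.
- ctrl.get_obs(): the state, without advancing time (a new reading comes with each control period).
- ctrl.camera(name): name is "scene" or "top"; returns a dict with "img" (384x512x3 uint8, red, green, blue), "z_map" (384x512 float32, m along the optical axis (not along the pixel's ray), 0 where there is no reading), "fovy" (degrees; the focal length in pixels is half the picture's height over the tangent of half this angle, whatever the lens; pixels are square), "cx", "cy" (the principal point, pixels), "extrinsics" (4x4, takes a point from camera to world coordinates). Camera axes: x right, y down, z forward; pixel columns grow to the right and rows downward; lengths in m; the calibration is good to about 2 mm. A picture is of the moment at which its call begins.
- ctrl.hand_in(): hands the job in; it is judged then, once.
The state is a dict: "time_s": time; "q": joint angles; "dq": joint speeds; "joint_efforts": joint torques, N m; "eef_pos": TCP position; "eef_rot": TCP orientation; "wrist_force": force on the tool from outside, world axes, zero at the start; "torque": the same for the moment, N m; "opening": opening from 0.0 (shut) to 1.0 (fully open); "grasp_force": force on a finger pad.
Only numpy, scipy, OpenCV 4.12 (cv2) and the standard library are available. Lean on these libraries where they do the work, as an engineer would, in place of code of your own. Each camera call takes 0.05 s, during which the arm holds its last target. There are 200 camera calls.

TASK

Load the ointment mixer: first stand the wide metal cup in the mixer's round well, and then stand the narrow beaker inside that cup, letting go of each. Then take the loose pointer knob, turn it so that its bore matches the flat of the D-shaped shaft, push it fully home and press it down against the shaft's spring to run the mixer; finish while still holding the knob pressed well down, without letting go. Leave the cartons, bottles, jar and spatula on the bench where they are.

Things in the scene. Friction and masses are not known exactly. Their poses are not given: they have to be found in the camera images.
- cup_mid (a point): the wide cup: a plain metal cup, upright, outer diameter 62, height 75, wall 6, mouth (inner) diameter 50; its solid base is 30 thick, so it is 45 deep inside. Loose on the bench. The point is its centre, half-way up (37.5 above its underside); z is its axis. Sizes in mm.
- beaker_mid (a point): the narrow beaker: a plain metal beaker, upright, outer diameter 44, height 85. Loose on the bench. The point is its centre, half-way up (42.5 above its underside); z is its axis. Standing in the cup its mid point lies 35 above the cup's mid point. Sizes in mm.
- well (a point): Centre of the floor of the mixer's round well, open at the top, diameter 68, depth 35; z up, x to the mixer's back, y to its left seen from the robot. The floor is 35 above the bench. A cup standing in it has its centre 37.5 above this point. The shaft is at y = -170 from here. Sizes in mm.
- mixer: The ointment mixer, a fixed white box 180 deep (x), 300 wide (y), with a flat top 70 above the bench; round well at its left end, upright D-shaft at its right end seen from the robot. Origin under its centre. Sizes in mm.
- knob_mid (a point): Centre of the loose knob, on its bore's axis half-way up (18 above the underside). The knob is a black bar-shaped pointer knob standing on the bench, 64 long, 30 wide, 36 high. z is up along the bore; x runs along the bar to its pointed end (36 from the axis; blunt end at -28). The parallel sides to grip lie at y = +-15, from x = -28 to 20. Sizes in mm.
- shaft_top (a point): Centre of the top end of the D-shaped steel shaft standing up from the mixer: diameter 16, flat 4 from the axis, 30 proud of the mixer's top, its last 3.5 tapered. x is the way the flat faces (a dark tick at its foot points there), z up. It turns stiffly (0.2 N m) and slides down with joint press. Knob fully home: shaft end against the bore's end, knob centre 4 below this point. Sizes in mm.
- press (a joint): How far the shaft is pressed into the mixer against its spring: 0 out (at rest) to 0.008 m fully in; 2 N starts it, 6 N holds 4 mm, 10 N holds 8 mm; it springs back when let go. With the knob home its underside is 8 mm above the mixer's top until pressed.
- flat_carton: bystander, to be left where it is: small flat paper medicine carton 60 x 36 x 20; origin under its centre. Sizes in mm.
- tall_carton: bystander, to be left where it is: upright paper medicine carton 50 x 80 x 110; origin under its centre. Sizes in mm.
- side_carton: bystander, to be left where it is: paper medicine carton 45 x 70 x 60; origin under its centre. Sizes in mm.
- bottle_a: bystander, to be left where it is: amber bottle, diameter 50, height 110; origin under its centre. Sizes in mm.
- bottle_b: bystander, to be left where it is: amber bottle, diameter 50, height 120; origin under its centre. Sizes in mm.
- jar: bystander, to be left where it is: white ointment jar, diameter 60, height 60; origin under its centre. Sizes in mm.
- spatula: bystander, to be left where it is: spatula 180 long lying on the bench; origin under its centre. Sizes in mm.
- knob: The same knob, origin at the bore's mouth in its underside, same axes. The bore is blind, open below, 22 deep, about 1.2 clear of the shaft all round. Its key flat is on the pointed side (+x): the pointed end must point the way the shaft's flat faces. Mass 50 to 90 g. Sizes in mm.
- cup: the same wide cup, origin at the centre of its underside. Sizes in mm.
- beaker: the same narrow beaker, origin at the centre of its underside. Sizes in mm.
Not all that is in view belongs to the job. Leave any green or orange look-alike of the knob alone.

How it is judged:
On the way, in this order (a step that is already met when the one before it is completed fails the run):
1. the wide cup stands on the floor of the well, let go (horizontal distance between cup_mid and well below 0.007 m and z of cup_mid in the frame of well between 0.03 and 0.041 m and angle between cup_mid's own z axis and vertical below 0.1 rad and contact force between the fingers and cup below 0.05 N), for 0.2 s.
2. the beaker stands on the floor of the cup in the well, let go (horizontal distance between cup_mid and well below 0.007 m and z of cup_mid in the frame of well between 0.03 and 0.041 m and angle between each of cup_mid, beaker_mid's own z axis and vertical below 0.1 rad and horizontal distance between beaker_mid and cup_mid below 0.007 m and z of beaker_mid in the frame of cup_mid between 0.028 and 0.039 m and contact force between the fingers and beaker below 0.05 N), for 0.2 s.
At the end, for the whole second after the job is handed in: Cup on the well's floor, beaker on the cup's floor (7 mm, 0.1 rad); the knob on the shaft, flats matched (0.25 rad, 4 mm), home within 3 mm, and the gripper still on it holds the shaft pressed more than 4 of its 8 mm; knob tilted less than 0.12 rad (horizontal distance between cup_mid and well below 0.007 m and z of cup_mid in the frame of well between 0.03 and 0.041 m and angle between each of cup_mid, beaker_mid's own z axis and vertical below 0.1 rad and horizontal distance between beaker_mid and cup_mid below 0.007 m and z of beaker_mid in the frame of cup_mid between 0.028 and 0.039 m and horizontal distance between knob_mid and shaft_top below 0.004 m and z of knob_mid in the frame of shaft_top below -0.001 m and angle between the x axis of knob_mid and the x axis of shaft_top, either way round below 0.25 rad and angle between knob_mid's own z axis and vertical below 0.12 rad and value of joint press above 0.004 m and contact force between the fingers and knob above 1 N); the arm keeps its last pose, push and grip.
It fails at once if a carton, bottle, the jar or the spatula is moved more than 30 mm from its place (distance of any of flat_carton, tall_carton, side_carton, bottle_a, bottle_b, jar, spatula from where it was at the start of the episode above 0.03 m).
It also fails if it takes over 72 s, if anything falls off the work surface, if the arm or the gripper's body presses on something with over 40 N, if the wrist force passes 120 N, or if a joint passes its speed limit or range.

## Working session

There is one attempt and no reset: what is moved stays moved. The work goes in short steps, Python scripts to look and compute and a tool call to move; the robot and the scene stay as the last step left them, time stands still between calls to the robot, and variables do not carry over. Pictures are saved under pics/ and viewed, at most 10 in all, crops included, and the job is handed in when it is done.

Besides the shell and the picture viewer there is one more tool, called after "Call:" as name(argument=value, ...) on one line, values as JSON. servo_tool: Moves the arm, as the interface text tells. Its arguments: {"type":"object","properties":{"series":{"type":"string"}},"required":["series"]}

```bash
mkdir -p pics
cat > h.py <<'E'
import numpy as np, cv2
from bench import ctrl
def cam(n):
    c=ctrl.camera(n); im=c["img"]; h,w=im.shape[:2]
    c["f"]=h/2/np.tan(np.radians(c["fovy"])/2); return c
def world(c):
    z=c["z_map"]; h,w=z.shape; u,v=np.meshgrid(np.arange(w),np.arange(h))
    P=np.stack([(u-c["cx"])/c["f"]*z,(v-c["cy"])/c["f"]*z,z],-1)
    E=c["extrinsics"]; W=P@E[:3,:3].T+E[:3,3]; W[z==0]=np.nan; return W
def plane(c,u,v,z):
    d=np.array([(u-c["cx"])/c["f"],(v-c["cy"])/c["f"],1.]); E=c["extrinsics"]
    d=E[:3,:3]@d; o=E[:3,3]; return o+d*(z-o[2])/d[2]
def save(im,n): cv2.imwrite("pics/"+n,cv2.cvtColor(im,cv2.COLOR_RGB2BGR))
E
python3 - <<'E'
from h import *
for n in("scene","top"):
    c=cam(n); save(c["img"],n+"0.png"); print(n,c["fovy"],c["cx"],c["cy"],c["extrinsics"].round(3).tolist())
o=ctrl.get_obs(); print(o)
E
```

```text
scene 46.03634487650005 255.44834598666438 191.7408512404621 [[-0.803, 0.5, -0.324, 0.923], [0.596, 0.676, -0.434, 0.548], [0.003, -0.542, -0.841, 1.169], [0.0, 0.0, 0.0, 1.0]]
top 45.52202880834897 249.7751660477636 194.57091193527842 [[0.02, -0.989, 0.147, 0.301], [-1.0, -0.02, -0.002, -0.017], [0.005, -0.146, -0.989, 1.484], [0.0, 0.0, 0.0, 1.0]]
{'time_s': 0.1, 'q': array([-1.46628486e+00,  1.81503725e-01,  1.60788805e+00, -2.38156492e-05,
        1.35377852e+00, -2.06332308e-01]), 'dq': array([-6.42026647e-05, -1.64810379e-03, -3.67174806e-04, -1.39580058e-04,
        3.58502110e-04,  1.32483546e-03]), 'joint_efforts': array([-4.80525614e-04, -4.45882273e+01, -3.52239347e+01, -2.79135356e-04,
        4.15616450e-03,  5.31024671e-05]), 'eef_pos': array([ 0.17581556, -0.54699359,  0.25546305]), 'eef_rot': array([-7.88393143e-04,  9.87945606e-01,  1.54799407e-01,  2.85305701e-05]), 'wrist_force': array([-0.1442125 ,  1.07285125,  0.11478852]), 'torque': array([ 0.0359478 , -0.0326582 ,  0.03472179]), 'grasp_force': 0.0, 'opening': 1.0011410659170112}
```

View pics/top0.png

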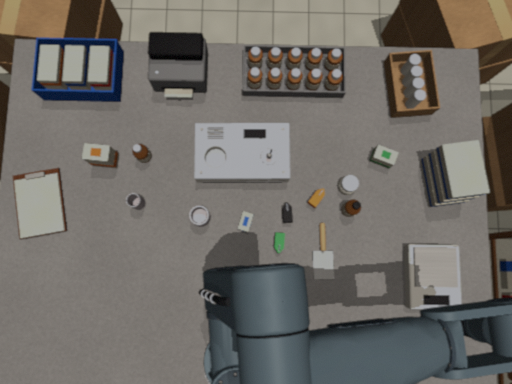

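View pics/scene0.png

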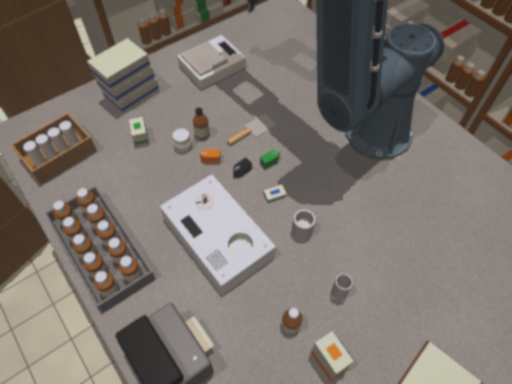

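The top view shows the mixer at about (243,152), with the well at (215,158) and the shaft at (268,155). The cup is at (200,216), the beaker at (136,201) and the black knob at (287,213). The scene view shows the cup at (304,222), beaker (343,287), knob (242,168), well (240,245) and shaft (204,202).

Run:
```python
from h import *
crops=[]
for n,boxes in (("top",[(245,135,45,40),(265,190,45,40),(195,135,45,40)]),("scene",[(180,180,45,40),(220,148,45,40),(218,220,45,40)])):
    c=cam(n); W=world(c); np.savez("%s0.npz"%n,W=W,**{k:c[k] for k in("img","z_map","f","cx","cy","extrinsics")})
    for x,y,w,h in boxes: crops.append(cv2.resize(c["img"][y:y+h,x:x+w],None,fx=5.8,fy=5.8,interpolation=cv2.INTER_CUBIC))
    def blob(name,x0,y0,r,zlo,zhi):
        m=(W[...,2]>zlo)&(W[...,2]<zhi); vv,uu=np.mgrid[:384,:512]; m&=np.hypot(uu-x0,vv-y0)<r
        P=W[m]; 
        (cc,s,a)=cv2.minAreaRect(P[:,:2].astype(np.float32)*1000)
        (ec,er)=cv2.minEnclosingCircle(P[:,:2].astype(np.float32)*1000)
        print(n,name,m.sum(),"zmax",np.percentile(P[:,2],[5,50,95]).round(4),"mean",P.mean(0).round(4),"rect",np.round(cc,1),np.round(s,1),round(a,1),"circ",np.round(ec,1),round(er,1))
    T=n=="top"
    blob("cup",*((200,216) if T else (304,222)),18,.068,.09)
    blob("beaker",*((136,201) if T else (343,285)),18,.077,.1)
    blob("knob",*((287,213) if T else (242,168)),14,.025,.05)
    blob("mixer",*((243,152) if T else (217,232)),70,.064,.076)
    blob("shaft",*((268,155) if T else (204,200)),10,.085,.12)
    blob("wellfloor",*((215,158) if T else (240,245)),14,.025,.06)
    blob("bench",*((160,260) if T else (300,330)),10,-.02,.02)
save(np.vstack([np.hstack(crops[:3]),np.hstack(crops[3:])]),"crops.png")
```

```text
top cup 116 zmax [0.0689 0.0735 0.0784] mean [0.443  0.1374 0.0736] rect [442.9 137.4] [59.2 58.9] 47.1 circ [443.5 137.7] 30.7
top beaker 48 zmax [0.0791 0.0849 0.0884] mean [0.4842 0.3412 0.0843] rect [484.2 341.5] [41.  41.5] 44.1 circ [485.5 341. ] 22.3
top knob 174 zmax [0.029  0.0348 0.0408] mean [ 0.4596 -0.1392  0.0351] rect [ 462.5 -138.9] [63.  30.2] 5.9 circ [ 461.2 -138.8] 32.8
top mixer 4648 zmax [0.0651 0.0694 0.0739] mean [0.6513 0.0045 0.0695] rect [671.4  29.4] [333.5 364. ] 24.3 circ [665.2  43.9] 223.3
top shaft 20 zmax [0.0892 0.0979 0.1015] mean [ 0.6317 -0.0765  0.0967] rect [632.1 -77.2] [11.4 12.6] 0.7 circ [633.3 -76.6] 7.0
top wellfloor 335 zmax [0.0296 0.035  0.0513] mean [0.637  0.0954 0.0365] rect [635.2  94.9] [60.3 63.9] 44.7 circ [633.8  94.2] 33.6
top bench 303 zmax [-0.0056 -0.0004  0.0048] mean [ 3.026e-01  2.635e-01 -3.000e-04] rect [302.6 263.5] [57.5 59.4] 1.7 circ [302.6 263.5] 32.4
scene cup 161 zmax [0.0692 0.0738 0.078 ] mean [0.4449 0.1347 0.0737] rect [444.8 134.1] [62.3 60. ] 76.4 circ [443.3 134.1] 32.4
scene beaker 93 zmax [0.0782 0.0837 0.0874] mean [0.4867 0.3381 0.0832] rect [486.3 338. ] [43.  42.2] 30.0 circ [486.2 337.3] 22.4
scene knob 188 zmax [0.0277 0.0353 0.0392] mean [ 0.4617 -0.1416  0.0346] rect [ 463.1 -144.6] [64.3 35.2] 6.2 circ [ 462.6 -145. ] 32.7
scene mixer 5852 zmax [0.0666 0.0701 0.0737] mean [0.6568 0.008  0.0701] rect [652.4   3.4] [181.5 304. ] 1.2 circ [652.7   3.2] 176.2
scene shaft 28 zmax [0.0886 0.0978 0.103 ] mean [ 0.6349 -0.0774  0.0966] rect [634.7 -78. ] [12.5 11.7] 59.6 circ [634.8 -78.3] 7.8
scene wellfloor 408 zmax [0.0318 0.036  0.0554] mean [0.6236 0.078  0.0383] rect [625.8  81.1] [59.4 55.7] 0.6 circ [627.   82.5] 33.1
scene bench 203 zmax [-0.004   0.0002  0.005 ] mean [6.304e-01 3.591e-01 4.000e-04] rect [630.7 359.4] [53.1 34.4] 13.4 circ [631.9 352.9] 27.7
```

View pics/crops.png

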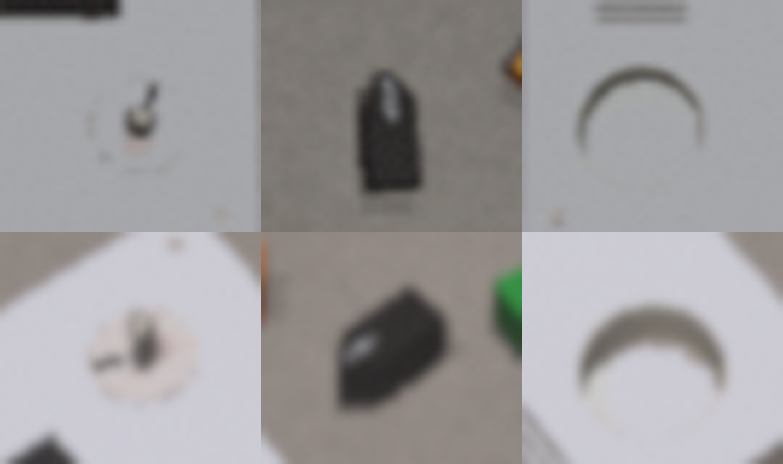

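Run:
```python
from h import *
for n in("top","scene"):
    c=np.load(n+"0.npz"); W=c["W"]; vv,uu=np.mgrid[:384,:512]
    d=np.stack([(uu-c["cx"])/c["f"],(vv-c["cy"])/c["f"],np.ones_like(uu)],-1)@c["extrinsics"][:3,:3].T; o=c["extrinsics"][:3,3]
    G=(o+d*((.07-o[2])/d[...,2])[...,None])[...,:2]*1000
    m=(np.hypot(G[...,0]-632,G[...,1]-92)<45)&~(W[...,2]>.067)
    P=G[m].astype(np.float32); print(n,"well",m.sum(),P.mean(0),np.ptp(P,0),cv2.minEnclosingCircle(P))
    m=(abs(W[...,2]-.07)<.006)&(np.abs(G-[652,4])<[100,165]).all(-1)
    print("mixer",cv2.minAreaRect(G[m].astype(np.float32)))
    s=W[(W[...,2]>.085)&(np.hypot(G[...,0]-632,G[...,1]+77)<25)]
    s=np.median(s,0)[:2]*1000; print("shaft",s)
    g=cv2.cvtColor(c["img"],cv2.COLOR_RGB2GRAY).astype(float); r=np.hypot(*(G-s).transpose(2,0,1))
    ref=np.median(g[(r<40)&(r>10)]); k=(r<32)&(r>11)&(g<ref-40)&(W[...,2]<.076)
    w=(ref-g[k]); t=(G[k]*w[:,None]).sum(0)/w.sum()
    print("tick",k.sum(),t,np.degrees(np.arctan2(*(t-s)[::-1]))); print((G[k]-s).round(0).tolist())
```

```text
top well 413 [630.19006  92.40432] [87.48981 88.50777] ((631.9634399414062, 92.00827026367188), 44.63069534301758)
mixer ((651.5192260742188, 8.680908203125), (178.78109741210938, 299.7477722167969), 1.1853069067001343)
shaft [631.46930458 -77.01819517]
tick 5 [648.53015227 -82.71618561] -18.468314249095382
[[19.0, -4.0], [20.0, -8.0], [16.0, -4.0], [16.0, -8.0], [13.0, -4.0]]
scene well 462 [631.1643    89.922935] [80.40442  85.493866] ((630.8822021484375, 91.03856658935547), 43.45970153808594)
mixer ((652.9810791015625, 5.547698974609375), (181.43646240234375, 303.1049499511719), 1.3090250492095947)
shaft [635.96305844 -75.76263425]
tick 11 [645.78504094 -87.1413387 ] -49.19957212989848
[[-13.0, -9.0], [-11.0, -6.0], [3.0, -11.0], [11.0, -14.0], [20.0, -16.0], [18.0, -14.0], [15.0, -13.0], [13.0, -11.0], [11.0, -9.0], [22.0, -13.0], [19.0, -11.0]]
```

Call:
servo_tool(series="-1 0 0 0 0 0 6; -1 0 0 0 0 0 12; -1 0 0 0 0 0 17.8; -1 0 0 0 0 0 17.8")

```text
time_s: 0.53
eef_pos: [0.1759, -0.5473, 0.256]
eef_rot: [-0.0, 1.0, -0.002, -0.0]
wrist_force: [0.3, -0.3, -0.2]
opening: 0.993
grasp_force: 0.0
```

Run:
```python
from h import *
for n in("top","scene"):
    c=np.load(n+"0.npz"); W=c["W"]; vv,uu=np.mgrid[:384,:512]
    d=np.stack([(uu-c["cx"])/c["f"],(vv-c["cy"])/c["f"],np.ones_like(uu)],-1)@c["extrinsics"][:3,:3].T; o=c["extrinsics"][:3,3]
    G=(o+d*((.07-o[2])/d[...,2])[...,None])[...,:2]*1000
    Z=cv2.medianBlur(W[...,2].astype(np.float32),3)
    m=(np.hypot(G[...,0]-632,G[...,1]-92)<50)&(Z<.063)
    P=G[m].astype(np.float32); w=P.mean(0); print(n,"well",m.sum(),w,(P.min(0)+P.max(0))/2,np.ptp(P,0),cv2.minEnclosingCircle(P))
    s=w+[3.6,-170]; print("shaft pred",s)
    sh=(W[...,2]>.094)&(W[...,2]<.106)&(np.hypot(G[...,0]-632,G[...,1]+77)<25)
    Gt=(o+d*((.10-o[2])/d[...,2])[...,None])[...,:2]*1000
    print("shaft top rays",sh.sum(),Gt[sh].mean(0))
    g=cv2.cvtColor(c["img"],cv2.COLOR_RGB2GRAY).astype(float); r=np.hypot(*(G-s).transpose(2,0,1))
    ref=np.median(g[(r<40)&(r>10)]); q=G-s
    k=(r<30)&(r>11)&(g<ref-15)&(q[...,0]>5)&(W[...,2]<.077); wt=ref-g[k]; t=(q[k]*wt[:,None]).sum(0)/wt.sum()
    cv=np.cov(q[k].T,aweights=wt); e=np.linalg.eigh(cv)[1][:,1]; e*=np.sign(e[0])
    print("tick",k.sum(),t,np.degrees(np.arctan2(t[1],t[0])),"pca",np.degrees(np.arctan2(e[1],e[0])))
    # knob
    k=(g<75)&(W[...,2]>.029)&(W[...,2]<.045)&(np.hypot(W[...,0]-.46,W[...,1]+.14)<.05)
    Gk=(o+d*((.036-o[2])/d[...,2])[...,None])[...,:2]*1000
    print("knob",k.sum(),cv2.minAreaRect(Gk[k].astype(np.float32)),Gk[k].mean(0))
    for nm,x,y,h in (("cup",443,136,.075),("beaker",485,340,.085)):
        Gc=(o+d*((h-o[2])/d[...,2])[...,None])[...,:2]*1000
        k=(abs(W[...,2]-h)<.006)&(np.hypot(Gc[...,0]-x,Gc[...,1]-y)<45); 
        P=Gc[k].astype(np.float32); print(nm,(P.min(0)+P.max(0))/2,np.ptp(P,0),cv2.minEnclosingCircle(P))
```

```text
top well 337 [629.25275   92.912865] [629.5211   92.27572] [61.896545 63.778164] ((629.7737426757812, 92.64649200439453), 33.174007415771484)
shaft pred [632.85274658 -77.08713531]
shaft top rays 16 [632.30745036 -76.49051237]
tick 15 [17.70465014 -5.61140189] -17.585756093545662 pca -36.51191327081277
knob 139 ((461.13238525390625, -138.5514373779297), (59.0412712097168, 29.993770599365234), 5.541498184204102) [ 456.30562283 -138.7216285 ]
cup [443.93414 137.1319 ] [59.187958 59.222977] ((443.1910400390625, 137.31671142578125), 30.646909713745117)
beaker [485.14166 340.86206] [40.63092 40.87262] ((484.0875244140625, 341.08148193359375), 21.894393920898438)
scene well 420 [631.8252   90.49817] [631.65485  90.74451] [64.418335 63.673206] ((631.1973876953125, 89.62571716308594), 33.051002502441406)
shaft pred [635.42519531 -79.50183105]
shaft top rays 16 [634.29904039 -76.77959601]
tick 19 [16.50443623 -8.89314562] -28.31728143179964 pca -16.73194859977563
knob 118 ((465.5572814941406, -139.875732421875), (61.73624801635742, 29.718040466308594), 6.535225868225098) [ 460.11409123 -139.02550744]
cup [445.11188 134.71902] [62.468384 62.212387] ((445.18389892578125, 134.64694213867188), 31.423871994018555)
beaker [487.30652 337.98663] [44.760193 43.184174] ((486.8105773925781, 337.5320129394531), 22.940961837768555)
```

Call:
servo_tool(series="-1 0.04 -0.04 0 0 0 0; -1 0.07 -0.08 0 0 0 0; -1 0.1 -0.12 0 0 0 0; -1 0.13 -0.15 0 0 0 0; -1 0.16 -0.18 0 0 0 0; -1 0.18 -0.21 0 0 0 0; -1 0.2 -0.24 0 0 0 0; -1 0.21 -0.28 0 0 0 0; -1 0.22 -0.32 0 0 0 0; -1 0.23 -0.36 0 0 0 0; -1 0.24 -0.4 0 0 0 0; -1 0.25 -0.44 0 0 0 0")

```text
time_s: 1.53
eef_pos: [0.4215, -0.1229, 0.2564]
eef_rot: [0.0, 1.0, 0.002, 0.0]
wrist_force: [1.1, -0.7, -0.2]
opening: 1.002
grasp_force: 0.0
```

Call:
servo_tool(series="-1 0.004 -0.04 0 0 0 0; -1 0.008 -0.08 0 0 0 0; -1 0.012 -0.12 0 0 0 0; -1 0.016 -0.16 0 0 0 0; -1 0.0185 -0.2 0 0 0 0; -1 0.0185 -0.235 0 0 0 0; -1 0.0185 -0.243 0.02 0 0 0; -1 0.0185 -0.243 0.055 0 0 0; -1 0.0185 -0.243 0.09 0 0 0; -1 0.0185 -0.243 0.1 0 0 0; -1 0.0185 -0.243 0.1 0 0 0; -1 0.0185 -0.243 0.1 0 0 0")

```text
time_s: 2.53
eef_pos: [0.4402, 0.118, 0.1569]
eef_rot: [0.0, 1.0, 0.001, -0.0]
wrist_force: [1.1, -0.0, 0.8]
opening: 0.999
grasp_force: 0.0
```

Run:
```python
from h import *
c=cam("scene"); save(cv2.resize(c["img"],None,fx=1.5,fy=1.5),"s1.png")
print(ctrl.get_obs()["eef_pos"],ctrl.get_obs()["q"])
```

```text
[0.4411478  0.11794352 0.15791958] [3.01875908e-04 3.10735407e-02 1.98688950e+00 3.90549827e-05
 1.12149217e+00 1.57047988e+00]
```

View pics/s1.png

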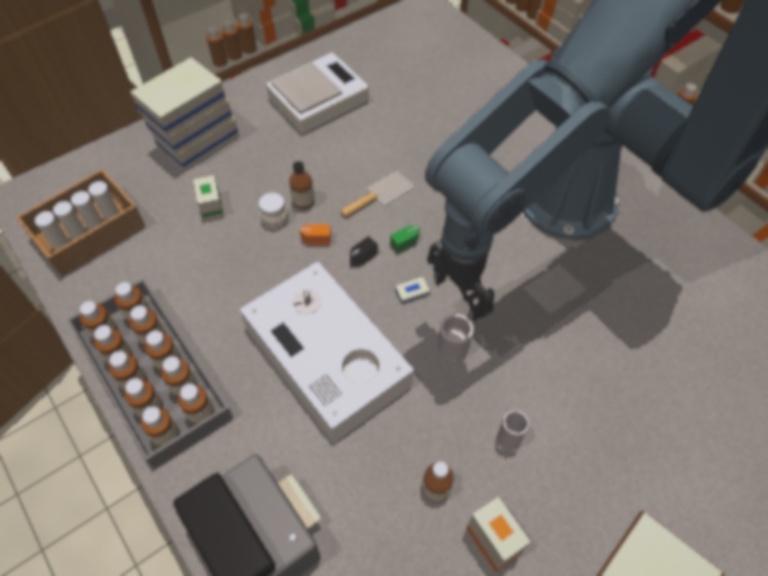

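The gripper is open above and beside the cup, which is at (457,335) in the enlarged view. The rest of the scene is undisturbed.

Call:
servo_tool(series="-1 0.0035 -0.018 0 0 0 0; -1 0.0035 -0.018 0.03 0 0 0; -1 0.0035 -0.018 0.06 0 0 0; -1 0.0035 -0.018 0.08 0 0 0; -1 0.0035 -0.018 0.089 0 0 0; -1 0.0035 -0.018 0.089 0 0 0; 1 0.0035 -0.018 0.089 0 0 0; 1 0.0035 -0.018 0.089 0 0 0; 1 0.0035 -0.018 0.089 0 0 0; 1 0.0035 -0.018 0.089 0 0 0; 1 0.0035 -0.018 0.089 0 0 0; 1 0.0035 -0.018 0.089 0 0 0")

```text
time_s: 3.58
eef_pos: [0.4455, 0.1361, 0.0699]
eef_rot: [0.0, 1.0, 0.0, 0.002]
wrist_force: [-2.4, -1.0, 7.8]
opening: 0.715
grasp_force: 63.8
```

Call:
servo_tool(series="1 0 0 -0.03 0 0 0; 1 0 0 -0.06 0 0 0; 1 0 0 -0.09 0 0 0; 1 0.03 0.01 -0.1 0 0 0; 1 0.06 0.02 -0.1 0 0 0; 1 0.09 0.03 -0.1 0 0 0; 1 0.12 0.0445 -0.1 0 0 0; 1 0.15 0.0445 -0.1 0 0 0; 1 0.175 0.0445 -0.1 0 0 0; 1 0.186 0.0445 -0.1 0 0 0; 1 0.186 0.0445 -0.1 0 0 0; 1 0.186 0.0445 -0.1 0 0 0")

```text
time_s: 4.58
eef_pos: [0.6295, 0.0916, 0.1679]
eef_rot: [-0.0, 1.0, 0.0, 0.0]
wrist_force: [-0.2, -0.2, -2.2]
opening: 0.717
grasp_force: 66.9
```

Run:
```python
from h import *
print(ctrl.get_obs()["eef_pos"])
a=[]
for n in ("scene","top"):
    c=cam(n); a.append(c["img"])
t=cv2.resize(a[1][110:230,150:310],None,fx=2.4,fy=2.4,interpolation=cv2.INTER_CUBIC); s=cv2.resize(a[0][150:270,170:330],None,fx=2.4,fy=2.4,interpolation=cv2.INTER_CUBIC)
save(np.hstack([s,t]),"p2.png"); o=ctrl.get_obs(); print(o["eef_pos"],o["eef_rot"])
```

```text
[0.62951292 0.09158261 0.16794918]
[0.628471   0.09188573 0.16758885] [-3.62025289e-05  9.99999932e-01  1.91851146e-04 -3.11588390e-04]
```

View pics/p2.png

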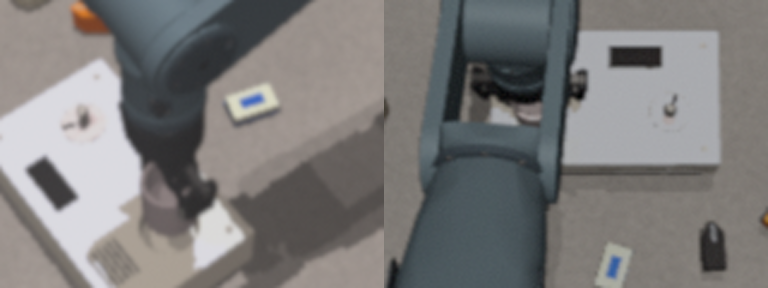

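The cup is held upright over the well, with the shaft and its tick visible at about (670,110).

Call:
servo_tool(series="1 0.001 0 0.02 0 0 0; 1 0.001 0 0.03 0 0 0; 1 0.001 0 0.035 0 0 0; 1 0.001 0 0.04 0 0 0; 1 0.001 0 0.045 0 0 0; 1 0.001 0 0.045 0 0 0")

```text
time_s: 5.18
eef_pos: [0.6297, 0.0918, 0.1214]
eef_rot: [-0.0, 1.0, 0.0, -0.001]
wrist_force: [-0.3, -0.1, -3.2]
opening: 0.715
grasp_force: 66.9
```

Call:
servo_tool(series="1 0 0 0.006 0 0 0; 1 0 0 0.012 0 0 0; 1 0 0 0.016 0 0 0; 1 0 0 0.016 0 0 0")

```text
time_s: 5.52
eef_pos: [0.6301, 0.0916, 0.1054]
eef_rot: [-0.0, 1.0, 0.0, -0.001]
wrist_force: [-0.2, 0.6, -2.5]
opening: 0.715
grasp_force: 66.9
```

Call:
servo_tool(series="1 0 0 0.0015 0 0 0; 1 0 0 0.003 0 0 0; 1 0 0 0.003 0 0 0")

```text
time_s: 5.77
eef_pos: [0.6308, 0.0917, 0.1051]
eef_rot: [0.0, 1.0, 0.0, 0.0]
wrist_force: [-5.0, -0.7, 8.5]
opening: 0.716
grasp_force: 67.7
```

Call:
servo_tool(series="-1 0 0 0 0 0 0; -1 0 0 0 0 0 0; -1 0 0 0 0 0 0; -1 0 0 0 0 0 0; -1 0 0 0 0 0 0; -1 0 0 -0.03 0 0 0; -1 0 0 -0.065 0 0 0; -1 0 0 -0.1 0 0 0; -1 -0.03 -0.04 -0.11 0 0 0; -1 -0.06 -0.08 -0.11 0 0 0; -1 -0.08 -0.11 -0.11 0 0 0; -1 -0.1 -0.14 -0.11 0 0 0")

```text
time_s: 6.77
eef_pos: [0.5329, 0.2274, 0.2138]
eef_rot: [-0.0, 1.0, -0.001, 0.0]
wrist_force: [-0.4, 0.9, -0.2]
opening: 1.003
grasp_force: 0.0
```

Call:
servo_tool(series="-1 -0.02 -0.03 0 0 0 0; -1 -0.035 -0.065 0 0 0 0; -1 -0.045 -0.1 0 0 0 0; -1 -0.045 -0.108 0 0 0 0; -1 -0.045 -0.108 0 0 0 0; -1 -0.045 -0.108 0 0 0 0")

```text
time_s: 7.27
eef_pos: [0.4889, 0.3344, 0.2131]
eef_rot: [0.0, 1.0, 0.001, 0.0]
wrist_force: [0.8, -0.8, -0.9]
opening: 1.001
grasp_force: 0.0
```

```bash
cat > m.py <<'E'
from h import *
def grid(c):
    vv,uu=np.mgrid[:384,:512]
    return np.stack([(uu-c["cx"])/c["f"],(vv-c["cy"])/c["f"],np.ones_like(uu)],-1)@c["extrinsics"][:3,:3].T, c["extrinsics"][:3,3]
def at(d,o,h): return (o+d*((h-o[2])/d[...,2])[...,None])[...,:2]*1000
def ring(c,x,y,h,r=45):
    W=world(c); d,o=grid(c); G=at(d,o,h); k=(abs(W[...,2]-h)<.007)&(np.hypot(G[...,0]-x,G[...,1]-y)<r)
    P=G[k].astype(np.float32); return len(P),(P.min(0)+P.max(0))/2,np.ptp(P,0)
E
python3 - <<'E'
from m import *
for n in("top","scene"):
    c=cam(n); print(n,"cup",*ring(c,631,91,.11),"beaker",*ring(c,486,339,.085))
print(ctrl.get_obs()["eef_pos"])
E
```

```text
top cup 109 [629.4886    93.992134] [59.93872 58.9498 ] beaker 26 [478.82574 338.04834] [33.808624 40.711823]
scene cup 169 [630.6229    90.855865] [61.656067 62.305058] beaker 89 [487.1839  337.98663] [44.514954 43.184174]
[0.48943363 0.33320736 0.21303957]
```

Call:
servo_tool(series="-1 -0.003 -0.006 0.01 0 0 0; -1 -0.003 -0.006 0.045 0 0 0; -1 -0.003 -0.006 0.08 0 0 0; -1 -0.003 -0.006 0.11 0 0 0; -1 -0.003 -0.006 0.13 0 0 0; -1 -0.003 -0.006 0.135 0 0 0; -1 -0.003 -0.006 0.135 0 0 0; 1 -0.003 -0.006 0.135 0 0 0; 1 -0.003 -0.006 0.135 0 0 0; 1 -0.003 -0.006 0.135 0 0 0; 1 -0.003 -0.006 0.135 0 0 0; 1 -0.003 -0.006 0.135 0 0 0")

```text
time_s: 8.37
eef_pos: [0.4872, 0.3408, 0.0805]
eef_rot: [-0.0, 1.0, 0.0, 0.002]
wrist_force: [-1.6, -3.0, 5.6]
opening: 0.5
grasp_force: 60.5
```

Call:
servo_tool(series="1 0 0 0 0 0 0; 1 0 0 0 0 0 0")

```text
time_s: 8.53
eef_pos: [0.4872, 0.3408, 0.0805]
eef_rot: [-0.0, 1.0, 0.0, 0.002]
wrist_force: [-1.0, -2.3, 5.6]
opening: 0.499
grasp_force: 60.5
```

Call:
servo_tool(series="1 0 0 -0.03 0 0 0; 1 0 0 -0.06 0 0 0; 1 0 0 -0.095 0 0 0; 1 0.01 0.025 -0.13 0 0 0; 1 0.02 0.06 -0.14 0 0 0; 1 0.04 0.095 -0.14 0 0 0; 1 0.06 0.13 -0.14 0 0 0; 1 0.08 0.16 -0.14 0 0 0; 1 0.1 0.19 -0.14 0 0 0; 1 0.12 0.22 -0.14 0 0 0; 1 0.136 0.24 -0.14 0 0 0; 1 0.144 0.248 -0.14 0 0 0")

```text
time_s: 9.53
eef_pos: [0.6318, 0.0889, 0.2192]
eef_rot: [0.001, 1.0, -0.002, 0.001]
wrist_force: [-0.6, 0.4, -2.6]
opening: 0.498
grasp_force: 61.5
```

Call:
servo_tool(series="1 0 0 0 0 0 0; 1 0 0 0 0 0 0; 1 0 0 0 0 0 0")

```text
time_s: 9.78
eef_pos: [0.6291, 0.0938, 0.2183]
eef_rot: [-0.0, 1.0, 0.001, -0.0]
wrist_force: [-0.6, 0.2, -1.2]
opening: 0.5
grasp_force: 61.5
```

Call:
servo_tool(series="1 0.001 0.0015 0 0 0 0; 1 0.001 0.0015 0.02 0 0 0; 1 0.001 0.0015 0.03 0 0 0; 1 0.001 0.0015 0.037 0 0 0; 1 0.001 0.0015 0.044 0 0 0; 1 0.001 0.0015 0.045 0 0 0; 1 0.001 0.0015 0.045 0 0 0")

```text
time_s: 10.37
eef_pos: [0.6306, 0.0913, 0.1728]
eef_rot: [-0.0, 1.0, 0.0, -0.001]
wrist_force: [-0.5, -0.3, -0.6]
opening: 0.498
grasp_force: 61.4
```

Call:
servo_tool(series="1 0 0 0.008 0 0 0; 1 0 0 0.016 0 0 0; 1 0 0 0.022 0 0 0; 1 0 0 0.026 0 0 0; 1 0 0 0.026 0 0 0")

```text
time_s: 10.78
eef_pos: [0.6305, 0.091, 0.1461]
eef_rot: [-0.0, 1.0, -0.0, -0.001]
wrist_force: [0.7, 0.7, -1.0]
opening: 0.503
grasp_force: 61.4
```

Call:
servo_tool(series="1 0 0 0.0015 0 0 0; 1 0 0 0.003 0 0 0; 1 0 0 0.003 0 0 0")

```text
time_s: 11.03
eef_pos: [0.6313, 0.0909, 0.1455]
eef_rot: [0.0, 1.0, 0.0, 0.0]
wrist_force: [-1.8, 0.4, 4.6]
opening: 0.503
grasp_force: 62.0
```

Call:
servo_tool(series="-1 0 0 0 0 0 0; -1 0 0 0 0 0 0; -1 0 0 0 0 0 0; -1 0 0 0 0 0 0; -1 0 0 0 0 0 0; -1 0 0 -0.02 0 0 0; -1 0 0 -0.05 0 0 0; -1 0 0 -0.08 0 0 0; -1 -0.03 0 -0.1 0 0 0; -1 -0.07 0 -0.1 0 0 0; -1 -0.08 0 -0.1 0 0 0; -1 -0.08 0 -0.1 0 0 0")

```text
time_s: 12.03
eef_pos: [0.5485, 0.0914, 0.2445]
eef_rot: [-0.0, 1.0, 0.0, -0.0]
wrist_force: [0.8, 0.3, -0.1]
opening: 1.001
grasp_force: 0.0
```

Run:
```python
from m import *
cs=[]
for n in("top","scene"):
    F=[cam(n) for _ in range(6)]; c=F[0]; W=np.mean([world(f) for f in F],0)
    im=np.mean([f["img"].astype(float) for f in F],0); g=im.mean(-1); d,o=grid(c)
    print(n,"beaker",*ring(c,631,92,.15,30),"cup",*ring(c,631,92,.11,45))
    G=at(d,o,.07); Gt=at(d,o,.10)
    sh=(W[...,2]>.09)&(np.hypot(Gt[...,0]-633,Gt[...,1]+77)<16)
    wt=np.clip((W[...,2][sh]-.07)/.03,0,1); s=(Gt[sh]*wt[:,None]).sum(0)/wt.sum(); print("shaft",sh.sum(),s,np.ptp(Gt[sh],0))
    q=G-s; r=np.hypot(*q.transpose(2,0,1)); ref=np.median(g[(r<40)&(r>10)])
    if n=="top":
        print("pix x",np.where(r<24)[1].min(),np.where(r<24)[0].min())
    k=(r<24)&(r>10)&(g<ref-12)&(q[...,0]>0)&(q[...,1]<8)
    w=ref-g[k]; t=(q[k]*w[:,None]).sum(0)/w.sum(); print("tick",k.sum(),t,np.degrees(np.arctan2(t[1],t[0])))
    print(np.c_[q[k].round(0),w.round(0)].tolist())
    Gk=at(d,o,.036); k=(g<80)&(W[...,2]>.030)&(W[...,2]<.042)&(np.hypot(Gk[...,0]-460,Gk[...,1]+140)<50)
    print("knob",k.sum(),cv2.minAreaRect(Gk[k].astype(np.float32)))
    u,v=(245,135) if n=="top" else (180,180)
    cs.append(cv2.resize(im.astype(np.uint8)[v:v+36,u:u+40],None,fx=10,fy=10,interpolation=cv2.INTER_CUBIC))
save(np.hstack(cs),"tick.png"); print(ctrl.get_obs()["eef_pos"])
```

```text
Traceback (most recent call last):
  File "m.py", line 8, in ring
    P=G[k].astype(np.float32); return len(P),(P.min(0)+P.max(0))/2,np.ptp(P,0)
                                              ~~~~~^^^
ValueError: zero-size array to reduction operation minimum which has no identity
```

Beaker is hidden from the top camera; skip that check there.

Run:
```python
from m import *
cs=[]
for n in("top","scene"):
    F=[cam(n) for _ in range(6)]; c=F[0]; W=np.mean([world(f) for f in F],0)
    im=np.mean([f["img"].astype(float) for f in F],0); g=im.mean(-1); d,o=grid(c)
    if n=="scene": print(n,"beaker",*ring(c,631,92,.15,30),"cup",*ring(c,631,92,.11,45))
    G=at(d,o,.07); Gt=at(d,o,.10)
    sh=(W[...,2]>.09)&(np.hypot(Gt[...,0]-633,Gt[...,1]+77)<16)
    wt=np.clip((W[...,2][sh]-.07)/.03,0,1); s=(Gt[sh]*wt[:,None]).sum(0)/wt.sum(); print("shaft",sh.sum(),s,np.ptp(Gt[sh],0))
    q=G-s; r=np.hypot(*q.transpose(2,0,1)); ref=np.median(g[(r<40)&(r>10)])
    k=(r<24)&(r>10)&(g<ref-12)&(q[...,0]>0)&(q[...,1]<8)
    w=ref-g[k]; t=(q[k]*w[:,None]).sum(0)/w.sum(); print("tick",k.sum(),t,np.degrees(np.arctan2(t[1],t[0])))
    print(np.c_[q[k].round(0),w.round(0)].tolist())
    Gk=at(d,o,.036); k=(g<80)&(W[...,2]>.030)&(W[...,2]<.042)&(np.hypot(Gk[...,0]-460,Gk[...,1]+140)<50)
    print("knob",k.sum(),cv2.minAreaRect(Gk[k].astype(np.float32)))
    u,v=(245,135) if n=="top" else (180,180)
    cs.append(cv2.resize(im.astype(np.uint8)[v:v+36,u:u+40],None,fx=10,fy=10,interpolation=cv2.INTER_CUBIC))
save(np.hstack(cs),"tick.png"); print(ctrl.get_obs()["eef_pos"])
```

```text
shaft 18 [631.76407326 -76.19597772] [12.6840421  12.47773554]
tick 20 [14.49515647 -5.05894105] -19.239450437270527
[[22.0, -5.0, 39.0], [22.0, -8.0, 63.0], [19.0, -5.0, 49.0], [19.0, -8.0, 65.0], [19.0, -12.0, 20.0], [16.0, -2.0, 22.0], [16.0, -5.0, 55.0], [16.0, -8.0, 41.0], [12.0, 4.0, 22.0], [13.0, 1.0, 20.0], [13.0, -2.0, 35.0], [13.0, -5.0, 50.0], [13.0, -8.0, 24.0], [9.0, 7.0, 26.0], [9.0, 4.0, 46.0], [9.0, -5.0, 36.0], [9.0, -8.0, 28.0], [6.0, -9.0, 42.0], [6.0, -12.0, 14.0], [3.0, -12.0, 14.0]]
knob 145 ((461.20745849609375, -138.89459228515625), (58.911258697509766, 29.6445369720459), 5.110796928405762)
scene beaker 87 [629.6029  89.3944] [43.291077 46.255905] cup 186 [630.4398   92.55197] [62.022156 60.458874]
shaft 25 [634.83988425 -76.99866028] [13.93523814 18.83831771]
tick 27 [ 12.19795811 -10.91490235] -41.82262154176616
[[0.0, -20.0, 17.0], [2.0, -18.0, 14.0], [0.0, -16.0, 39.0], [4.0, -15.0, 13.0], [2.0, -13.0, 40.0], [13.0, -17.0, 14.0], [11.0, -15.0, 16.0], [8.0, -14.0, 16.0], [6.0, -12.0, 21.0], [4.0, -10.0, 48.0], [17.0, -16.0, 29.0], [15.0, -14.0, 41.0], [12.0, -12.0, 49.0], [10.0, -11.0, 42.0], [8.0, -9.0, 34.0], [19.0, -13.0, 59.0], [16.0, -11.0, 64.0], [14.0, -10.0, 64.0], [12.0, -8.0, 52.0], [10.0, -6.0, 35.0], [21.0, -10.0, 56.0], [18.0, -8.0, 43.0], [16.0, -7.0, 35.0], [14.0, -5.0, 28.0], [11.0, -3.0, 19.0], [22.0, -7.0, 24.0], [20.0, -6.0, 15.0]]
knob 64 ((470.1570129394531, -145.20596313476562), (42.092498779296875, 27.49087142944336), 53.5308952331543)
[0.55090596 0.09100024 0.24428756]
```

View pics/tick.png

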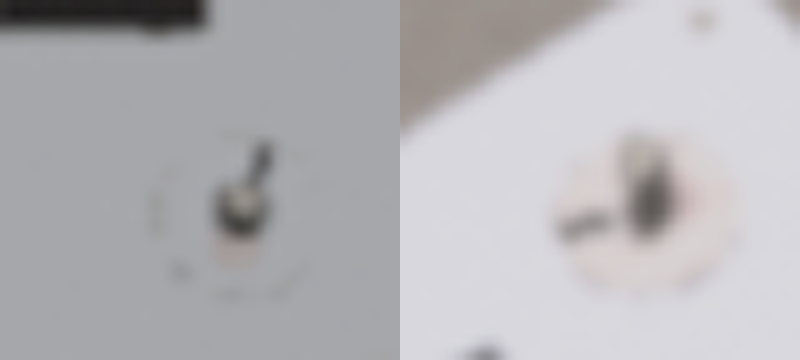

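The crop shows the tick running from about (250,180) to (267,143) in the top view, and from (605,218) to (562,232) in the scene view. The shaft foot is near (645,215) in the scene view.

Run:
```python
from m import *
for n,u0,v0,a,b,x in (("top",245,135,(250,180),(267,143),(240,215)),("scene",180-40,180,(605,218),(562,232),(645,215))):
    c=np.load(n+"0.npz")
    A,B,C=[plane(c,u0+p[0]/10-.45,v0+p[1]/10-.45,.07)[:2]*1000 for p in (a,b,x)]
    for P in(A,B): print(n,P,"from disc",np.degrees(np.arctan2(*(P-C)[::-1])))
    print("seg",np.degrees(np.arctan2(*(B-A)[::-1])),"C",C)
    s=dict(top=[631.8,-76.5],scene=[634.8,-77.6])[n]
    print("from shaft",np.degrees(np.arctan2(*(B-s)[::-1])))
```

```text
top [645.86953595 -80.03635395] from disc -14.783166783510138
top [658.00407265 -85.2655508 ] from disc -19.28919675433386
seg -23.312902441901045 C [634.45875838 -77.02508264]
from shaft -18.495655635729772
scene [645.45157957 -86.6379545 ] from disc -31.423378578271667
scene [657.8224789  -89.97216131] from disc -22.768704929700853
seg -15.083947449738336 C [635.73576932 -80.70195578]
from shaft -28.253354617759328
```

Call:
servo_tool(series="-1 -0.014 0.035 0 0 0 0; -1 -0.028 0.07 0 0 0 0; -1 -0.042 0.105 0 0 0 0; -1 -0.056 0.14 0 0 0 -2; -1 -0.07 0.175 0 0 0 -4; -1 -0.084 0.21 0 0 0 -5.5; -1 -0.091 0.231 0.02 0 0 -5.5; -1 -0.091 0.231 0.05 0 0 -5.5; -1 -0.091 0.231 0.08 0 0 -5.5; -0.2 -0.091 0.231 0.1 0 0 -5.5; -0.2 -0.091 0.231 0.11 0 0 -5.5; -0.2 -0.091 0.231 0.11 0 0 -5.5")

```text
time_s: 13.93
eef_pos: [0.4585, -0.1392, 0.1321]
eef_rot: [-0.001, 0.999, 0.048, -0.002]
wrist_force: [-0.4, -0.4, 0.1]
opening: 0.611
grasp_force: 0.0
```

Call:
servo_tool(series="-0.2 0 0 0 0 0 0; -0.2 0 0 0 0 0 0; -0.2 0 0 0 0 0 0")

```text
time_s: 14.18
eef_pos: [0.4611, -0.1405, 0.136]
eef_rot: [0.001, 0.999, 0.048, 0.001]
wrist_force: [0.8, 0.1, 0.5]
opening: 0.599
grasp_force: 0.0
```

Run:
```python
from m import *
c=cam("scene"); t=cam("top")
print(ring(c,631,92,.15,30),ring(c,631,92,.11,45)); print(ring(t,631,92,.15,30))
W=world(t); k=(W[...,2]>.028)&(W[...,2]<.046)&(np.hypot(W[...,0]-.46,W[...,1]+.14)<.05); print(k.sum())
s=cv2.resize(c["img"][90:250,170:330],None,fx=3,fy=3); t=cv2.resize(t["img"][100:260,200:360],None,fx=3,fy=3); save(np.hstack([s,t])[:,:800] if 0 else cv2.resize(np.hstack([s,t]),(800,400)),"k.png")
o=ctrl.get_obs();print(o["eef_pos"],o["eef_rot"])
```

```text
(89, array([630.41626,  89.03863], dtype=float32), array([44.917664, 45.544357], dtype=float32)) (195, array([630.4398 ,  92.93561], dtype=float32), array([62.022156, 61.226147], dtype=float32))
(49, array([627.61365,  92.43925], dtype=float32), array([43.171936, 42.160812], dtype=float32))
51
[ 0.4608202  -0.14037443  0.13562028] [7.35296754e-04 9.98835575e-01 4.82264198e-02 1.07952942e-03]
```

View pics/k.png

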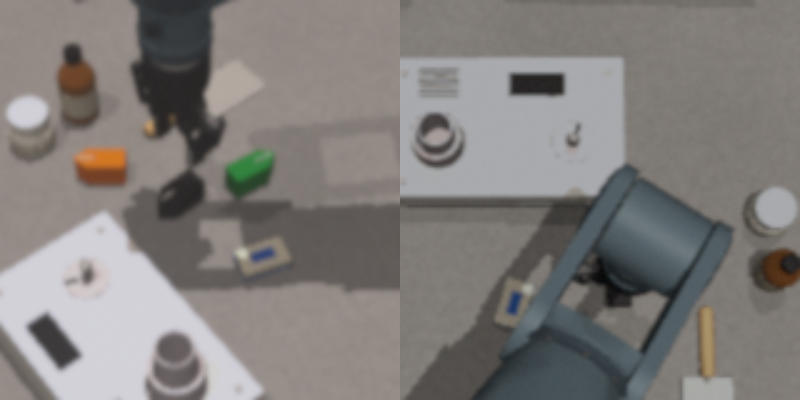

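The beaker stands nested in the cup in the well, and the gripper is above the black knob with the jaws lined up across the bar.

Call:
servo_tool(series="-0.2 -0.001 0 0.03 0 0 0; -0.2 -0.001 0 0.06 0 0 0; -0.2 -0.001 0 0.085 0 0 0; -0.2 -0.001 0 0.098 0 0 0; -0.2 -0.001 0 0.103 0 0 0; -0.2 -0.001 0 0.103 0 0 0; 1 -0.001 0 0.103 0 0 0; 1 -0.001 0 0.103 0 0 0; 1 -0.001 0 0.103 0 0 0; 1 -0.001 0 0.103 0 0 0; 1 -0.001 0 0.103 0 0 0; 1 -0.001 0 0.103 0 0 0")

```text
time_s: 15.28
eef_pos: [0.4603, -0.1409, 0.0329]
eef_rot: [0.001, 0.999, 0.048, 0.001]
wrist_force: [-0.4, -0.3, 6.8]
opening: 0.342
grasp_force: 60.3
```

Call:
servo_tool(series="1 0 0 -0.03 0 0 0; 1 0 0 -0.06 0 0 0; 1 0 0 -0.09 0 0 0; 1 0 0 -0.12 0 0 0; 1 0 0 -0.12 0 0 0")

```text
time_s: 15.7
eef_pos: [0.4624, -0.142, 0.1577]
eef_rot: [0.003, 0.999, 0.048, 0.005]
wrist_force: [1.8, -0.1, 0.2]
opening: 0.342
grasp_force: 59.6
```

Call:
servo_tool(series="1 0.02 -0.005 0 0 0 0; 1 0.05 -0.012 0 0 0 5; 1 0.08 -0.02 0 0 0 11; 1 0.11 -0.028 0 0 0 17; 1 0.14 -0.036 0 0 0 23; 1 0.165 -0.042 0 0 0 26.5; 1 0.179 -0.046 0 0 0 26.5; 1 0.179 -0.046 0 0 0 26.5; 1 0.179 -0.046 0 0 0 26.5; 1 0.179 -0.046 0 0 0 26.5")

```text
time_s: 16.53
eef_pos: [0.6316, -0.0772, 0.1505]
eef_rot: [0.0, 0.983, -0.182, -0.001]
wrist_force: [0.2, 0.1, -1.0]
opening: 0.343
grasp_force: 59.6
```

Run:
```python
from m import *
c=cam("scene"); t=cam("top")
s=cv2.resize(c["img"][150:230,150:250],None,fx=4,fy=4,interpolation=cv2.INTER_CUBIC); t=cv2.resize(t["img"][110:190,220:320],None,fx=4,fy=4,interpolation=cv2.INTER_CUBIC); save(np.hstack([s,t]),"k2.png")
o=ctrl.get_obs();print(o["eef_pos"],o["eef_rot"],o["wrist_force"],np.degrees(2*np.arctan2(o["eef_rot"][2],o["eef_rot"][1])))
```

```text
[ 0.63161172 -0.07752736  0.15100051] [ 1.61863845e-05  9.83218216e-01 -1.82432667e-01 -5.10499208e-04] [ 0.30034485 -0.5798111  -0.52800844] -21.02297867364141
```

View pics/k2.png

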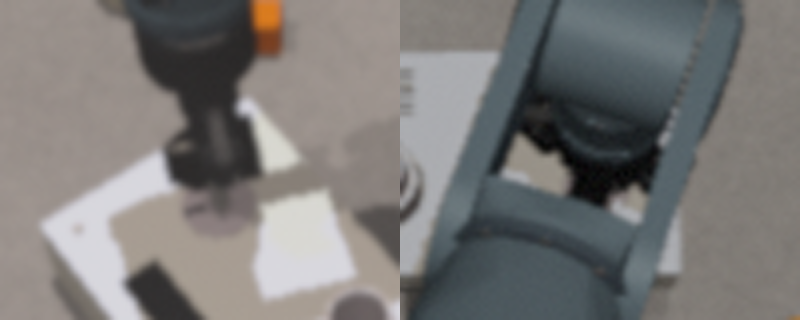

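The knob is held above the shaft with its pointed end toward the mixer's back and right.

Call:
servo_tool(series="1 0.0023 -0.0009 0.008 0 0 0; 1 0.0023 -0.0009 0.014 0 0 0; 1 0.0023 -0.0009 0.017 0 0 0; 1 0.0023 -0.0009 0.019 0 0 0; 1 0.0023 -0.0009 0.021 0 0 0; 1 0.0023 -0.0009 0.021 0 0 0")

```text
time_s: 17.13
eef_pos: [0.6351, -0.0772, 0.1299]
eef_rot: [0.0, 0.983, -0.182, -0.0]
wrist_force: [0.3, 0.3, -0.6]
opening: 0.342
grasp_force: 59.7
```

Call:
servo_tool(series="1 0 0 0.001 0 0 0; 1 0 0 0.002 0 0 0; 1 0 0 0.003 0 0 0; 1 0 0 0.004 0 0 0; 1 0 0 0.004 0 0 0")

```text
time_s: 17.55
eef_pos: [0.6351, -0.0776, 0.1263]
eef_rot: [0.0, 0.983, -0.182, 0.0]
wrist_force: [-1.0, -2.9, 1.1]
opening: 0.342
grasp_force: 59.7
```

Call:
servo_tool(series="1 0 0.001 0 0 0 0; 1 0 0.001 0.001 0 0 0; 1 0 0.001 0.002 0 0 0; 1 0 0.001 0.003 0 0 0; 1 0 0.001 0.003 0 0 0")

```text
time_s: 17.97
eef_pos: [0.635, -0.078, 0.1231]
eef_rot: [-0.0, 0.983, -0.182, 0.0]
wrist_force: [2.5, -0.8, -1.8]
opening: 0.339
grasp_force: 59.7
```

Sliding on with small side forces; go on.

Call:
servo_tool(series="1 0 0 0.001 0 0 0; 1 0 0 0.002 0 0 0; 1 0 0 0.004 0 0 0; 1 0 0 0.006 0 0 0; 1 0 0 0.008 0 0 0; 1 0 0 0.008 0 0 0")

```text
time_s: 18.47
eef_pos: [0.635, -0.0781, 0.1149]
eef_rot: [-0.0, 0.983, -0.182, 0.0]
wrist_force: [1.8, -0.5, -1.1]
opening: 0.343
grasp_force: 59.7
```

Call:
servo_tool(series="1 0 0 0.002 0 0 0; 1 0 0 0.004 0 0 0; 1 0 0 0.006 0 0 0; 1 0 0 0.006 0 0 0")

```text
time_s: 18.8
eef_pos: [0.635, -0.0781, 0.1092]
eef_rot: [-0.0, 0.983, -0.182, 0.0]
wrist_force: [1.4, -0.4, 2.5]
opening: 0.346
grasp_force: 59.9
```

Call:
servo_tool(series="1 0 0 0.002 0 0 0; 1 0 0 0.004 0 0 0; 1 0 0 0.005 0 0 0; 1 0 0 0.005 0 0 0; 1 0 0 0.005 0 0 0")

```text
time_s: 19.22
eef_pos: [0.6351, -0.0781, 0.1049]
eef_rot: [0.0, 0.983, -0.182, 0.0]
wrist_force: [-0.5, 0.3, 6.5]
opening: 0.344
grasp_force: 60.4
```

Call:
servo_tool(series="1 0 0 0.0012 0 0 0; 1 0 0 0.0012 0 0 0; 1 0 0 0.0012 0 0 0; 1 0 0 0.0012 0 0 0; 1 0 0 0.0012 0 0 0; 1 0 0 0.0012 0 0 0")

```text
time_s: 19.72
eef_pos: [0.635, -0.0781, 0.1039]
eef_rot: [0.0, 0.983, -0.182, 0.0]
wrist_force: [-1.0, -0.4, 7.3]
opening: 0.342
grasp_force: 60.5
```

Run:
```python
from m import *
c=cam("scene"); print(ring(c,631,92,.15,30),ring(c,631,92,.11,45))
o=ctrl.get_obs();print(o["eef_pos"],o["wrist_force"],o["grasp_force"],o["torque"])
save(cv2.resize(c["img"][130:260,140:280],None,fx=4,fy=4,interpolation=cv2.INTER_CUBIC),"end.png")
```

```text
(87, array([630.41626,  88.68381], dtype=float32), array([44.917664, 44.834724], dtype=float32)) (194, array([629.9999 ,  92.55197], dtype=float32), array([61.14215 , 60.458874], dtype=float32))
[ 0.63507778 -0.07811873  0.10395403] [-0.14285353 -0.26374949  7.41543598] 60.48566152341664 [-0.01196252  0.14511467  0.00287372]
```

View pics/end.png

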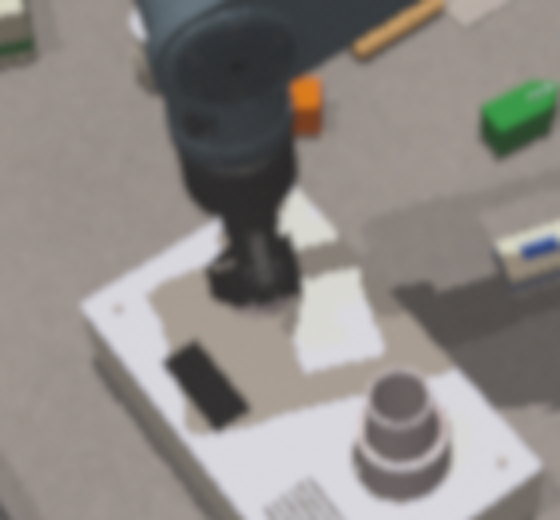

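The cup and beaker stand nested in the well. The knob is low over the shaft and held by the gripper; the height (about 7 mm below home) and the 7–8 N push agree with a press of about 6 mm.

```bash
python3 -c "
from bench import ctrl; print(ctrl.hand_in())"
```

```text
the job is handed in; nothing more can be done
None
```

I handed the job in at about 20 s, but the result came back empty, so I don't know the verdict: the cup stands in the well with the beaker inside it, and the gripper is still holding the knob on the shaft, pressed down about 6 of its 8 mm (estimated from height and push force).

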